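# Hold a bisque cup in the glazing tongs over the catch basin

### The arm

A 7-joint arm with a two-finger parallel gripper is mounted at the origin on the work surface. World frame = base frame: x ahead of the robot, y to its left, z up, the work surface at z = 0. Lengths are in m, angles in rad, forces in N, time in s.
With the tool pointing down it reaches from about 0.425 to 0.95 m from the base axis. Payload 4.7 kg.
Tool frame: the origin (TCP) lies between the finger pads; the fingertips stand 17 mm ahead of it and the grasp point (between the pads) lies 2 mm behind it; y points along the fingers, x is the direction in which the jaws open and shut, and the axes are right-handed (so a half turn about y gives the same grasp; the last joint's range is limited). The gripper opens to 87 mm and grips with 3 to 60 N. Pads are 19 mm wide; open, the fingers measure 117 mm over their backs; the gripper's body (75 mm by 190 mm) begins 51 mm behind the grasp point.
Start: joints at [1.3, 0.469, -0.049, 1.532, 0.024, 1.141, -0.082], TCP at [0.162, -0.655, 0.24] pointing down, gripper open.
Joint ranges: [-2.59, 2.59], [-0.33, 1.99], [-1.39, 1.29], [0.1, 2.45], [-1.04, 4.18], [0.21, 1.99], [-2.66, 2.66]. Speed limits (rad/s): [2.57, 2.57, 3.14, 3.14, 3.14, 3.14, 3.14].

### API

Orientations are given as a 3x3 rotation matrix whose columns are the frame's x, y, z axes.
In Python, from plant import * gives the robot as it stands.
- The arm moves only by the shell command python3 -m inch 'ROWS'. ROWS is a JSON object of lists of equal length, an entry for each row: "travel": the shift along the tool's x, y, z in m, a list of three; "twist": the turn about the tool's y in rad; "claw": the gripper command: -1 is shut, 1 is fully open, values between are in proportion. A call has 1 to 12 rows; each row shifts and turns the commanded pose from where the row before left it, along the tool's axes as they then stand; what a row does not reach is not made up. A row lasts 1/12 s, in which the tool goes at most 41.7 mm and 7.16 degrees, less where a joint would pass 70% of its speed; a pose out of reach is approached as far as the arm can. A call with a gripper value outside its range is refused whole. The fingers move at their own pace and stop on an object; the grip force is fixed at half the most. Time passes only in rows, so rows that do not move let the fingers close. It gives the time, the measured TCP pose, the force and the opening at its end, in the units of the state.
- get_obs(): the state, without advancing time (a new reading comes with each control period).
- grab_frame(name): name is "scene" or "side" or "wrist"; returns the picture (400x640x3 uint8, blue, green, red); there is no depth.
- calibration(name): a dict with "camera_matrix" (3x3 intrinsics, pixels), "distortion" ([k1, k2, p1, p2, k3] as OpenCV has them; the pictures are not rectified), "R" (3x3) and "t" (3): a world point X has camera coordinates R X + t; the wrist camera has in their place "T_tool_cam" (4x4, takes a point from camera to tool coordinates, whose origin is the TCP and whose axes are the tool frame's). Camera axes: x right, y down, z forward; pixel columns grow to the right and rows downward; lengths in m; the calibration is good to about 2 mm. A picture is of the moment at which its call begins: read the wrist's pose just before it. calibration takes no time and is no camera call.
- hand_in(): hands the job in, once; it reports no verdict.
Trained networks look in the newest picture that a camera, given by its name, has taken for a name from the list of things; names that differ only in an ending like _2 or _b are one class to them, and where a whole thing is asked for, a point or a joint stands for the part that bears it (a point fixed in the world has none). Each returns a list of dicts, best first, with "conf" (0 to 1); they miss things now and then, are a little off and sometimes report something else, mostly with a low value. They report only what shows in the picture. A call takes as long as a camera call. They do not tell look-alikes from the thing itself.
- silhouettes(query, camera): "region" (400x640 bool, what is visible of it) and "bbox" ([centre column, centre row, width, height] in pixels, round what is visible of it).
- mark_of(query, camera): "at" ([column, row] in pixels: a listed point, or the origin of a listed thing).
The state is a dict: "time_s": time; "joint_positions": joint angles; "joint_velocities": joint speeds; "tau": joint torques, N m; "ee_pos": TCP position; "tcp_rot": TCP orientation; "ft_force": force on the tool from outside, world axes, zero at the start; "ft_torque": the same for the moment, N m; "width": opening from 0.0 (shut) to 1.0 (fully open).
Only numpy, scipy, OpenCV 4.12 (cv2) and the standard library are available. Lean on these libraries where they do the work, as an engineer would, in place of code of your own. Each camera call takes 0.05 s, during which the arm holds its last target. There are 200 camera calls.

### The job

I am about to pour glaze over the little open cup on the ware board, and finger marks would spoil it: pick up the glazing tongs, take the cup off the board in their jaws without the gripper itself touching it, and hold it upright over the middle of the catch basin, a few centimetres above the rim. Do not disturb the other ware, jars and tools. Finish while still holding it there; I will pour.

Things in the scene. Friction and masses are not known exactly. Their poses are not given: they have to be found in the camera images.
- tongs: Loose sprung steel glazing tongs, 100 g, 240 mm long with the loop at the back, lying flat on the table so that the arms open and close sideways; at rest fully open. Origin: on the middle line, at the underside, below the grip point, within 10 mm of the centre of mass; x runs along the middle line to the jaws, z up. Every part of the tongs lies between z 0 and 24 mm
- tongs_left: The tongs' left (+y) arm, from the hinge to the left jaw; origin 8 mm left of the tongs' origin when open, x then parallel to the middle line. It swings about the hinge, 108 mm behind, in equal measure with the right arm. A spring opens them: about 8 N on each arm at the grip point starts closing them, rising to 10 N fully closed
- tongs_right: The tongs' right (-y) arm, from the hinge to the right jaw; origin 8 mm right of the tongs' origin when open, x then parallel to the middle line. It swings about the hinge, 108 mm behind
- tongs_grip (a point): Where to squeeze the tongs: midway between the flat black rubber grips (80 mm long, 24 mm high), 12 mm above the tongs' origin. 60 mm over the grips' outer faces here when open, about 45 mm with the cup in the jaws. Squeezed to 55 mm, the spring already keeps the tongs firm in the gripper, with some 60 mm still free between the prongs
- tongs_jaw (a point): Midway between the jaws, 92 mm ahead of the tongs' origin on the middle line, 12 mm above the underside. Each jaw has two upright rubber prongs, 24 mm tall, 6 mm thick, 10 mm before and behind this point, which cradle a round thing about 45 mm wide. When open: 69 mm free between the prongs, 88 mm over the jaws' backs
- cup: Small open cup of bare terracotta, about 60 g, standing mouth up on the ware board: 48 mm tall, 49 mm wide at the rim, narrowing a little to the foot; wall 4 mm. The only open cup on the board. Origin: centre of its underside, z up
- ware_board: Fixed plain wooden board, 130 x 320 x 18 mm, holding three pieces of ware in a row 110 mm apart, in any order: the cup, the bud vase and the turtle dish. Origin: centre of its underside; y along its length; its top is 18 mm above the table
- vase: Terracotta bud vase on the ware board, 60 mm tall, 48 mm wide, narrow neck; leave alone. Origin: centre of its underside
- turtle: Terracotta turtle-shaped dish on the ware board, about 75 mm long with head and tail, 25 mm tall; leave alone. Origin: under its centre
- basin: Fixed round grey plastic catch basin, open and empty, 224 mm wide at the rim, 70 mm tall, on the table. Origin: centre of its underside
- basin_rim (a point): Centre of the basin's mouth, at the height of the rim, 70 mm above the table
- jug: White lidded glaze jug with a handle, 104 mm wide (146 mm with spout and handle), 165 mm tall, standing; leave alone. Origin: centre of its underside
- brush: Glaze brush, 190 mm long, lying on the table; leave alone. Origin: under its middle
- glaze_jar: Low screw-top glaze jar, 72 mm wide, 75 mm tall; leave alone. Origin: centre of its underside
- coasters: Stack of four round terracotta coasters, about 100 mm wide, 28 mm tall; leave alone. Origin: centre of its underside
- rib: Flat wooden potter's rib, 100 x 45 x 6 mm, lying on the table; leave alone. Origin: centre of its underside
Things that resemble listed ones, but are neither listed nor needed, are in the scene too. Leave any purple look-alike of the cup alone.

How it is judged:
On the way, in this order (a step that is already met when the one before it is completed fails the run):
1. the tongs are picked up by the gripper while the cup still stands on the board (height (world z) of tongs above 0.015 m and contact force between the fingers and tongs above 1 N and distance of cup from where it was at the start of the episode below 0.02 m), for 0.2 s.
2. the cup is lifted off the board between the two jaws of the tongs (z of cup in the frame of ware_board above 0.035 m and contact force between each of tongs_left, tongs_right and cup above 0.3 N), for 0.2 s.
At the end, for the whole second after the job is handed in: The gripper holds the tongs, and both jaws of the tongs hold the cup, at rest, upright within 0.3 rad, its foot within 45 mm of the basin's middle seen from above and 12 to 120 mm above the rim; neither gripper nor arm touches the cup and the tongs do not lean on the basin (horizontal distance between cup and basin_rim below 0.045 m and z of cup in the frame of basin_rim between 0.012 and 0.12 m and angle between cup's own z axis and vertical below 0.3 rad and linear speed of cup below 0.03 m/s and contact force between each of tongs_left, tongs_right and cup above 0.3 N and contact force between the fingers and tongs above 2 N and contact force between tongs and basin below 0.2 N and contact force between each of the arm, the fingers and cup below 0.2 N); the arm keeps its last pose, push and grip.
It fails at once if the gripper or arm touches the cup (contact force between any of the fingers, the arm and cup above 0.3 N).
It fails at once if another piece of ware, a jar or a tool is moved by more than 20 mm or tipped over (distance of any of vase, turtle, jug, brush, glaze_jar, coasters, rib from where it was at the start of the episode above 0.02 m or angle between any of vase, jug's own z axis and vertical above 0.5 rad).
It also fails if it takes over 61 s, if anything falls off the work surface, if the arm or the gripper's body presses on something with over 40 N, if the wrist force passes 120 N, or if a joint passes its speed limit or range.

## Working session

There is one attempt and no reset: what is moved stays moved. The work goes in short steps, Python scripts to look and compute and a shell command to move; the robot and the scene stay as the last step left them, time stands still between calls to the robot, and variables do not carry over. Pictures are saved under pics/ and viewed, about 8 in all and at most 12, crops included, and the job is handed in when it is done.

```bash
ls; mkdir -p pics
cat > h.py <<'E'
from plant import *
import numpy as np, cv2
def cam(n):
    c=calibration(n); K=np.array(c["camera_matrix"],float); D=np.array(c["distortion"],float)
    if "R" in c: return K,D,np.array(c["R"],float),np.array(c["t"],float)
    o=get_obs(); T=np.eye(4); T[:3,:3]=np.array(o["tcp_rot"]).reshape(3,3); T[:3,3]=o["ee_pos"]
    M=np.linalg.inv(T@np.array(c["T_tool_cam"])); return K,D,M[:3,:3],M[:3,3]
def ray(C,p):
    K,D,R,t=C; u=cv2.undistortPoints(np.array([[p]],float),K,D)[0,0]
    d=R.T@np.array([u[0],u[1],1.]); return -R.T@t, d/np.linalg.norm(d)
def onz(C,p,z):
    o,d=ray(C,p); return o+d*(z-o[2])/d[2]
def tri(rs):
    A=sum(np.eye(3)-np.outer(d,d) for o,d in rs); b=sum((np.eye(3)-np.outer(d,d))@o for o,d in rs)
    X=np.linalg.solve(A,b); return X,[float(np.linalg.norm((np.eye(3)-np.outer(d,d))@(X-o))) for o,d in rs]
def proj(C,X):
    K,D,R,t=C; return cv2.projectPoints(np.array([X],float),cv2.Rodrigues(R)[0],t,K,D)[0][0,0]
E
python3 - <<'E'
from h import *
np.set_printoptions(precision=3,suppress=True)
o=get_obs(); print({k:np.round(v,3).tolist() for k,v in o.items()})
Cs={n:cam(n) for n in("scene","side")}
ims=[grab_frame(n) for n in("scene","side","wrist")]
cv2.imwrite("pics/a.png",ims[0]);cv2.imwrite("pics/b.png",ims[1]);cv2.imwrite("pics/w.png",ims[2])
for q in ["tongs","tongs_grip","tongs_jaw","cup","ware_board","vase","turtle","basin_rim","basin","jug","brush","glaze_jar","coasters","rib"]:
    r={}
    for n in Cs:
        r[n]=[(np.round(m["at"]).tolist(),round(m["conf"],2)) for m in mark_of(q,n)][:3]
    s=""
    if r["scene"] and r["side"]:
        X,e=tri([ray(Cs[n],r[n][0][0]) for n in Cs]); s=(X,np.round(e,4))
    print(q,r,s)
E
```

```text
pics
{'time_s': 0.0, 'joint_positions': [1.3, 0.469, -0.049, 1.534, 0.024, 1.141, -0.082], 'joint_velocities': [0.001, 0.002, -0.002, -0.0, -0.001, 0.001, -0.001], 'tau': [0.0, -50.798, -0.081, -23.617, -0.061, 0.038, 0.0], 'ee_pos': [0.162, -0.655, 0.239], 'tcp_rot': [[0.239, -0.0, 0.971], [-0.971, 0.002, 0.239], [-0.002, -1.0, -0.0]], 'ft_force': [-0.198, 1.283, 0.443], 'ft_torque': [0.001, 0.022, -0.011], 'width': 0.996}
tongs {'scene': [([269.0, 210.0], 0.71), ([264.0, 315.0], 0.63), ([363.0, 165.0], 0.55)], 'side': [([355.0, 202.0], 0.95), ([360.0, 201.0], 0.41)]} (array([ 0.496, -0.024, -0.003]), array([0.002, 0.002]))
tongs_grip {'scene': [([273.0, 205.0], 0.85), ([401.0, 216.0], 0.2)], 'side': [([354.0, 198.0], 0.74)]} (array([ 0.498, -0.013,  0.017]), array([0.001, 0.001]))
tongs_jaw {'scene': [([290.0, 226.0], 0.73), ([344.0, 280.0], 0.64)], 'side': [([327.0, 196.0], 0.57), ([296.0, 189.0], 0.3), ([356.0, 197.0], 0.29)]} (array([ 0.581, -0.006,  0.001]), array([0.006, 0.006]))
cup {'scene': [([431.0, 175.0], 0.85), ([440.0, 159.0], 0.76), ([429.0, 134.0], 0.61)], 'side': [(
[... 847 characters left out ...]
.0], 0.91)], 'side': [([269.0, 179.0], 0.82), ([255.0, 285.0], 0.5)]} (array([ 0.796,  0.003, -0.005]), array([0.006, 0.006]))
brush {'scene': [([325.0, 251.0], 0.74)], 'side': [([295.0, 190.0], 0.83), ([355.0, 203.0], 0.46)]} (array([ 0.693,  0.019, -0.003]), array([0.002, 0.002]))
glaze_jar {'scene': [([262.0, 315.0], 0.71), ([400.0, 215.0], 0.29)], 'side': []} 
coasters {'scene': [([324.0, 252.0], 0.64), ([403.0, 218.0], 0.6)], 'side': [([230.0, 226.0], 0.92)]} (array([ 0.743,  0.12 , -0.071]), array([0.109, 0.109]))
rib {'scene': [([344.0, 121.0], 0.84)], 'side': [([336.0, 309.0], 0.9), ([354.0, 201.0], 0.34), ([270.0, 178.0], 0.23)]} (array([0.34 , 0.377, 0.   ]), array([0.003, 0.003]))
```

Run:
```python
import cv2,numpy as np
a=cv2.imread("pics/a.png");b=cv2.imread("pics/b.png")
A=cv2.resize(a[90:350,130:530],None,fx=2,fy=2,interpolation=3)
B=cv2.resize(b[110:360,150:470],None,fx=2.4,fy=2.4,interpolation=3)
cv2.imwrite("pics/a1.png",A);cv2.imwrite("pics/b1.png",B)
```

```text
(no output)
```

View pics/a1.png

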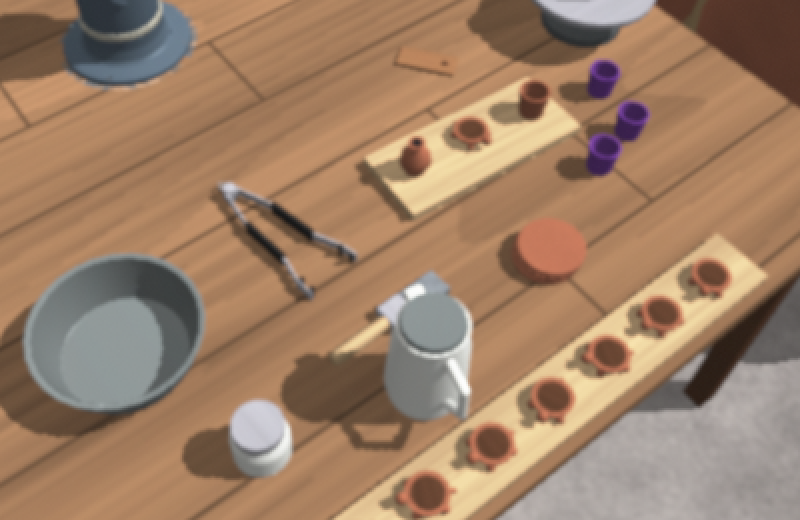

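View pics/b1.png

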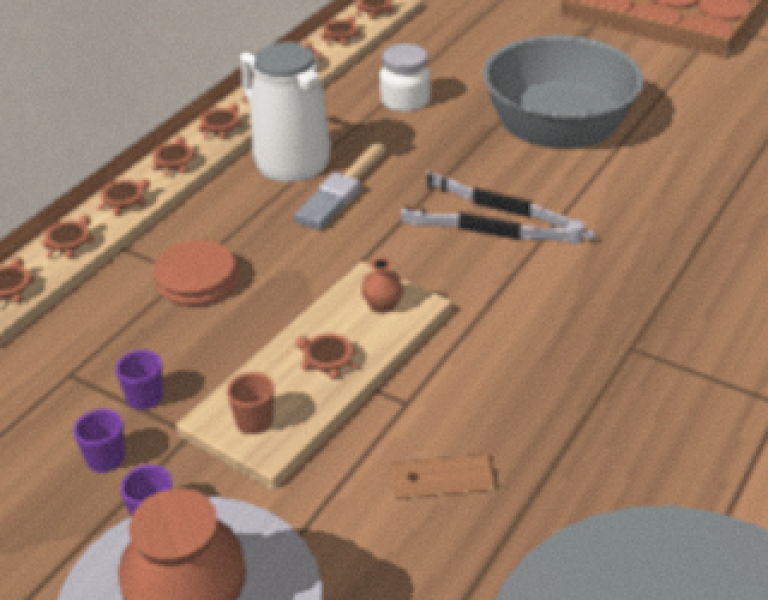

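Scene crop: the tongs' hinge is at (228,188) and their jaws at (307,290) and (349,252). Three terracotta pieces stand on the small board: vase (415,157), turtle dish (470,131) and an open mug-like cup (533,98), which is (396,139) in the full frame. The purple look-alikes at (603,78), (631,120) and (603,154) are off the board. The terracotta one is the cup.

Run:
```python
from h import *
np.set_printoptions(precision=4,suppress=True)
S,D=cam("scene"),cam("side")
f=lambda p:(130+p[0]/2,90+p[1]/2); g=lambda p:(150+p[0]/2.4,110+p[1]/2.4)
for n,p,q in [("hinge",(228,188),(588,233)),("jawL",(349,252),(410,215)),("jawR",(307,290),(437,182)),("gripL",(293,221),(490,226)),("gripR",(265,243),(503,202)),
 ("cuprim",(535,88),(251,382)),("cupfoot",(532,114),(253,426)),("turtle",(470,131),(328,352)),("vasetop",(416,142),(381,266)),("pur",(603,154),(140,365)),("pur2",(603,78),(148,485)),("pur3",(631,120),(100,428)),("coaster",(550,245),(195,265))]:
    X,e=tri([ray(S,f(p)),ray(D,g(q))]); print(n,X,e[0])
for n,p,z in [("b1",(363,165),.018),("b2",(415,216),0.01),("b3",(580,128),.018),("b4",(527,80),.018)]: print(n,onz(S,f(p),z))
for n,p,z in [("s1",(362,265),.018),("s2",(452,303),.018),("s3",(272,474),.018),("s4",(180,427),.018)]: print(n,onz(D,g(p),z))
print(np.array(calibration("wrist")["T_tool_cam"]),calibration("wrist")["camera_matrix"])
im=grab_frame("scene")
c=np.hstack([cv2.resize(cv2.imread("pics/a.png")[110:190,310:410],None,fx=4,fy=4,interpolation=2),cv2.resize(cv2.imread("pics/b.png")[240:320,190:290],None,fx=4,fy=4,interpolation=2)])
cv2.imwrite("pics/cup.png",c)
```

```text
hinge [ 0.3775 -0.0381  0.0117] 0.004089454425604884
jawL [0.5819 0.0378 0.0142] 0.0015496634432998373
jawR [ 0.5931 -0.0445  0.0093] 0.0010481005482235297
gripL [0.4873 0.0058 0.0111] 0.0007220095880020084
gripR [ 0.4961 -0.0472  0.0112] 0.00015373349418816253
cuprim [0.5382 0.4207 0.0717] 3.765952470964114e-05
cupfoot [0.5392 0.4259 0.0122] 0.0005157094895144802
turtle [0.521  0.3109 0.0311] 0.0007364431299826908
vasetop [0.519  0.2038 0.0756] 0.0010593891438919123
pur [0.6778 0.4347 0.0385] 0.0005965884645758498
pur2 [0.5642 0.5544 0.0359] 0.00028623955306135624
pur3 [0.6543 0.5225 0.0361] 0.0007516612072896766
coaster [0.7446 0.263  0.0257] 0.0006337543013888282
b1 [0.4687 0.146  0.018 ]
b2 [0.5844 0.1522 0.01  ]
b3 [0.6091 0.4612 0.018 ]
b4 [0.4833 0.4675 0.018 ]
s1 [0.5789 0.1562 0.018 ]
s2 [0.4526 0.1618 0.018 ]
s3 [0.4804 0.4713 0.018 ]
s4 [0.5989 0.4688 0.018 ]
[[ 1.      0.0002 -0.0001  0.0007]
 [ 0.0002 -0.2474  0.9689 -0.1458]
 [ 0.0002 -0.9689 -0.2474  0.068 ]
 [ 0.      0.      0.      1.    ]] [[276.9006   0.     320.1902]
 [  0.     276.9006 198.7221]
 [  0.       0.       1.    ]]
```

View pics/cup.png

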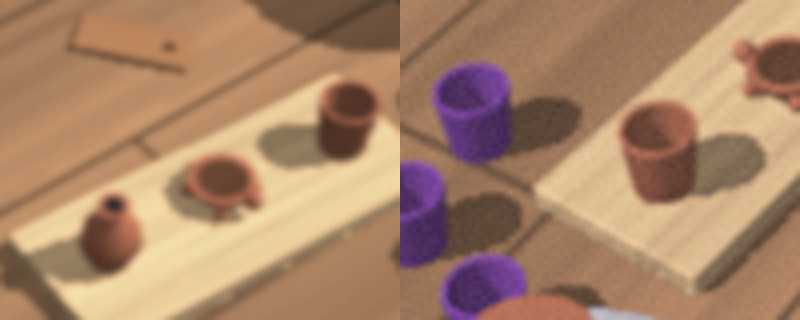

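Both views show the only open terracotta cup on the board, at its +y end. I measure it at about (0.538, 0.421), with the rim at z≈0.07, which is close to the 0.066 the text gives. The tongs' grip is at about (0.492, -0.021), heading about 9°. Next I move above the tongs.

```bash
python3 -m inch '{"travel":[[0,0,0.02],[-0.02,0,0.03],[-0.02,0,0.03],[-0.02,0,0.03],[-0.02,0,0.03],[-0.02,0,0.03],[-0.025,0,0.025],[-0.025,0,0.025],[-0.03,0,0.02],[-0.03,0,0.02],[-0.035,0,0.015],[-0.035,0,0.015]],"twist":[0.079,0,0,0,0,0,0,0,0,0,0,0],"claw":[1,1,1,1,1,1,1,1,1,1,1,1]}'
```

```text
time_s: 2.6
ee_pos: [0.4027, -0.3288, 0.2397]
tcp_rot: [[0.162, 0.001, 0.987], [-0.987, -0.0, 0.162], [0.0, -1.0, 0.001]]
ft_force: [0.4, -0.3, 0.2]
width: 1.002
```

```bash
python3 -m inch '{"travel":[[-0.036,0,0.017],[-0.036,0,0.017],[-0.036,0,0.017],[-0.036,0,0.017],[-0.036,0,0.017],[-0.036,0,0.017],[-0.036,0,0.017],[-0.036,0,0.017],[0,0,0]],"twist":[0,0,0,0,0,0,0,0,0],"claw":[1,1,1,1,1,1,1,1,1]}'
```

```text
time_s: 3.35
ee_pos: [0.4914, -0.0151, 0.2405]
tcp_rot: [[0.175, 0.003, 0.985], [-0.985, 0.005, 0.175], [-0.004, -1.0, 0.004]]
ft_force: [1.8, 0.7, 0.9]
width: 1.003
```

Run:
```python
from h import *
np.set_printoptions(precision=4,suppress=True)
C=cam("wrist"); im=grab_frame("wrist"); cv2.imwrite("pics/w1.png",im)
for q,z in [("tongs",0),("tongs_grip",.012),("tongs_jaw",.012),("tongs_left",0),("tongs_right",0)]:
    for m in mark_of(q,"wrist")[:2]: print(q,m["at"],round(m["conf"],2),onz(C,m["at"],z))
```

```text
tongs_jaw [553.6, 199.5] 0.2 [ 0.5216 -0.3421  0.012 ]
tongs_left [322.0, 172.9] 0.69 [ 0.4995 -0.016   0.    ]
tongs_right [331.1, 176.3] 0.63 [ 0.497  -0.0294  0.    ]
```

View pics/w1.png

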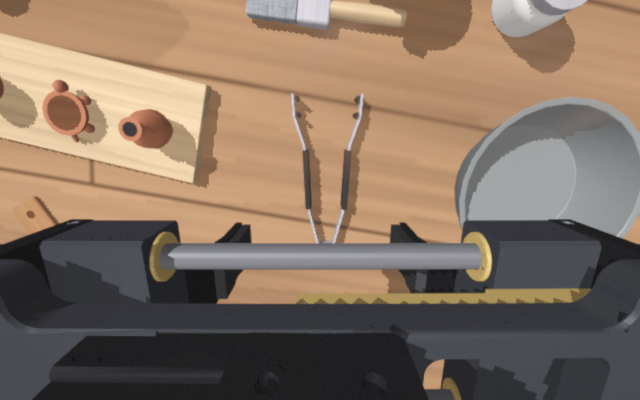

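Run:
```python
from h import *
np.set_printoptions(precision=4,suppress=True)
C=cam("wrist"); P=lambda p:onz(C,p,.02)
L=[P((305,150)),P((309,208))];R=[P((348,150)),P((344,208))]; jl,jr=P((295,107)),P((360,107))
hg=onz(C,(325,242),.012)
print("hinge",hg,"grips",L,R,"jaws",jl,jr)
g=(L[0]+L[1]+R[0]+R[1])/4; j=(jl+jr)/2; d=j-hg
print("gripmid",g,"jawmid",j,"dir",np.degrees(np.arctan2(d[1],d[0])),np.linalg.norm(j-g),np.degrees(np.arctan2(*(j-g)[1::-1])), np.linalg.norm(L[0]-R[0]),np.linalg.norm(L[1]-R[1]))
print("basin",onz(C,(552,180),.07))
o=get_obs();T=np.array(o["tcp_rot"]).reshape(3,3);print(o["ee_pos"],np.degrees(np.arctan2(T[1,2],T[0,2])), T.T@(g-np.array(o["ee_pos"])))
```

```text
hinge [ 0.3996 -0.0483  0.012 ] grips [array([ 0.526 , -0.0008,  0.02  ]), array([ 0.449 , -0.0177,  0.02  ])] [array([ 0.5349, -0.0561,  0.02  ]), array([ 0.4567, -0.0651,  0.02  ])] jaws [0.5769 0.0194 0.02  ] [ 0.5899 -0.0612  0.02  ]
gripmid [ 0.4917 -0.0349  0.02  ] jawmid [ 0.5834 -0.0209  0.02  ] dir 8.483736309868739 0.09280000111963982 8.706815488986129 0.056047739858912204 0.04806822319148729
basin [ 0.5423 -0.2918  0.07  ]
[ 0.4893 -0.026   0.2394] 9.157090418110776 [0.0091 0.2194 0.0009]
```

Run:
```python
from h import *
np.set_printoptions(precision=4,suppress=True)
grab_frame("wrist");grab_frame("wrist")
o=get_obs();C=cam("wrist"); im=grab_frame("wrist"); cv2.imwrite("pics/w2.png",im)
print(o["ee_pos"],np.round(o["joint_velocities"],3))
def meas(C,im,z=.02):
    m=(im.max(2)<70).astype(np.uint8); m[:120]=0;m[216:]=0;m[:,:270]=0;m[:,400:]=0
    n,l,s,c=cv2.connectedComponentsWithStats(m); b=[i for i in range(1,n) if s[i,4]>80]
    print([(s[i].tolist(),c[i]) for i in b])
    X=[]
    for i in b:
        X.append(onz(C,c[i],z))
        ys,xs=np.nonzero(l==i); print([onz(C,(xs[ys==y].mean(),y),z) for y in (ys.min(),ys.max())])
    return X
X=meas(C,im); 
if len(X)==2: print("mid",(X[0]+X[1])/2,np.linalg.norm(X[0]-X[1]),np.degrees(np.arctan2(*(X[0]-X[1])[1::-1])))
T=np.array(o["tcp_rot"]).reshape(3,3); print(np.degrees(np.arctan2(T[1,2],T[0,2])))
```

```text
[ 0.4895 -0.0257  0.2395] [-0.004  0.003 -0.006 -0.001 -0.001 -0.     0.001]
[([299, 166, 5, 39, 83], array([300.8072, 188.7108]))]
[array([0.5044, 0.003 , 0.02  ]), array([ 0.4532, -0.0064,  0.02  ])]
9.171384455194987
```

Run:
```python
from h import *
np.set_printoptions(precision=4,suppress=True)
C=cam("wrist"); im=cv2.imread("pics/w2.png")
cv2.imwrite("pics/w2c.png",cv2.resize(im[85:260,260:390],None,fx=4.5,fy=3.4,interpolation=2)[:600])
m=(im.max(2)<95).astype(np.uint8); m[:140]=0;m[216:]=0;m[:,:285]=0;m[:,360:]=0
n,l,s,c=cv2.connectedComponentsWithStats(m); X=[]
for i in range(1,n):
    if s[i,4]<60: continue
    ys,xs=np.nonzero(l==i); X.append([onz(C,(xs[abs(ys-y)<3].mean(),y),.02) for y in (155,180,205)]); print(s[i],X[-1])
if len(X)==2:
    X=np.array(X); M=X.mean(0); print(M, np.degrees(np.arctan2(*(M[0]-M[2])[1::-1])))
```

```text
[294 146  10  60 336] [array([0.5182, 0.0088, 0.02  ]), array([0.4857, 0.0014, 0.02  ]), array([ 0.4516, -0.005 ,  0.02  ])]
[334 155   7  51 263] [array([ 0.5267, -0.0441,  0.02  ]), array([ 0.4938, -0.0483,  0.02  ]), array([ 0.4594, -0.0532,  0.02  ])]
[[ 0.5225 -0.0176  0.02  ]
 [ 0.4898 -0.0235  0.02  ]
 [ 0.4555 -0.0291  0.02  ]] 9.729584663366149
```

View pics/w2c.png

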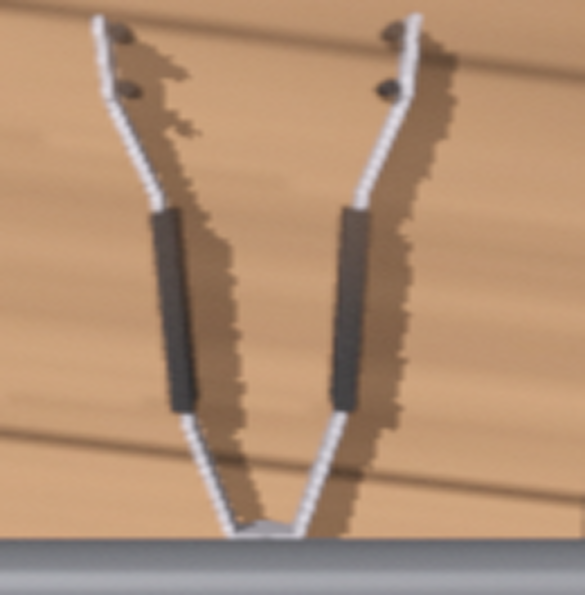

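Run:
```python
from h import *
np.set_printoptions(precision=4,suppress=True)
C=cam("wrist"); P=lambda u,v:onz(C,(260+u/4.5,85+v/3.4),.024)
L=[P(165,212),P(183,410)];R=[P(356,210),P(343,410)];jl,jr=P(125,62),P(390,62)
g=(L[0]+L[1]+R[0]+R[1])/4;j=(jl+jr)/2
print(L,R,jl,jr);print(g,j,np.linalg.norm(j-g),np.degrees(np.arctan2(*(j-g)[1::-1])))
d=jl-jr;print(np.degrees(np.arctan2(-d[0],d[1])));d=L[0]+L[1]-R[0]-R[1];print(np.degrees(np.arctan2(-d[0],d[1])))
o=get_obs();T=np.array(o["tcp_rot"]).reshape(3,3); print(T.T@(g-np.array(o["ee_pos"])))
```

```text
[array([0.5281, 0.0107, 0.024 ]), array([ 0.4519, -0.0055,  0.024 ])] [array([ 0.5376, -0.0431,  0.024 ]), array([ 0.4596, -0.0531,  0.024 ])] [0.5798 0.0291 0.024 ] [ 0.5915 -0.0429  0.024 ]
[ 0.4943 -0.0227  0.024 ] [ 0.5857 -0.0069  0.024 ] 0.0926902607118024 9.831752825077858
9.20147576479592
9.618839951641142
[-0.002   0.2155  0.0052]
```

```bash
python3 -m inch '{"travel":[[-0.002,0.02,0.004],[0,0.035,0],[0,0.035,0],[0,0.035,0],[0,0.035,0],[0,0.03,0],[0,0.02,0],[0,0.01,0],[0,0,0],[0,0,0],[0,0,0]],"twist":[-0.008,0,0,0,0,0,0,0,0,0,0],"claw":[1,1,1,1,1,1,1,1,1,1,1]}'
```

```text
time_s: 4.72
ee_pos: [0.494, -0.022, 0.0201]
tcp_rot: [[0.169, 0.001, 0.986], [-0.986, -0.0, 0.169], [0.0, -1.0, 0.001]]
ft_force: [0.5, -0.6, 0.6]
width: 1.004
```

```bash
python3 -m inch '{"travel":[[0,0,0],[0,0,0],[0,0,0],[0,0,0],[0,0,0],[0,0,0]],"twist":[0,0,0,0,0,0],"claw":[0.24,0.24,0.24,0.24,0.24,0.24]}'
```

```text
time_s: 5.22
ee_pos: [0.4935, -0.0217, 0.0197]
tcp_rot: [[0.17, 0.001, 0.985], [-0.985, -0.0, 0.17], [0.0, -1.0, 0.001]]
ft_force: [0.8, 0.0, 0.6]
width: 0.66
```

```bash
python3 -m inch '{"travel":[[0,0,0],[0,0,0],[0,-0.005,0],[0,-0.01,0],[0,-0.02,0],[0,-0.02,0],[0,-0.02,0],[0,-0.015,0],[0,-0.01,0],[0,0,0],[0,0,0]],"twist":[0,0,0,0,0,0,0,0,0,0,0],"claw":[0.2,0.2,0.2,0.2,0.2,0.2,0.2,0.2,0.2,0.2,0.2]}'
python3 - <<'E'
from h import *
im=grab_frame("scene");a=im[130:270,180:380]; im=grab_frame("wrist");cv2.imwrite("pics/w3.png",im)
b=im[50:260,240:400]
cv2.imwrite("pics/l1.png",np.hstack([cv2.resize(a,(500,350)),cv2.resize(b,(267,350))]))
E
```

```text
time_s: 6.13
ee_pos: [0.4932, -0.0218, 0.1199]
tcp_rot: [[0.17, 0.001, 0.985], [-0.985, -0.0, 0.17], [0.0, -1.0, 0.001]]
ft_force: [-1.1, 0.0, -1.2]
width: 0.603
```

View pics/l1.png

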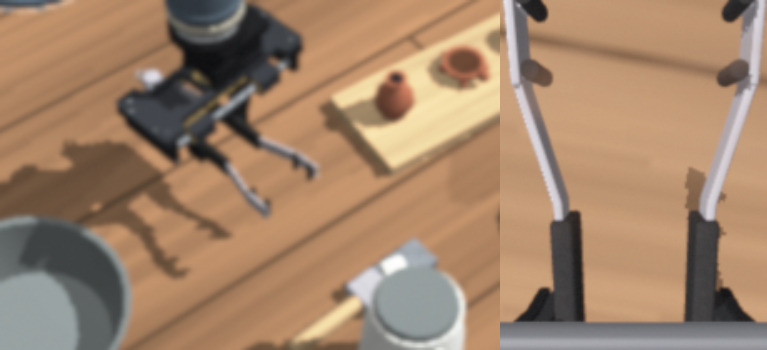

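Scene: the tongs hang level and clear of the table. Wrist crop: the prongs sit symmetrically at (537,73) and (733,73). Next I carry them high to a point behind the cup.

```bash
python3 - <<'E'
from h import *
np.set_printoptions(precision=4,suppress=True)
S,D=cam("scene"),cam("side")
print("plate",tri([ray(S,(427,92)),ray(D,(229,352))]), onz(D,(229,352),.07))
K,Dd,R,t=cam("wrist");c=calibration("wrist");T=np.array(c["T_tool_cam"]);Rt=T[:3,:3]
for p in [(262.5,93.8),(379.6,93.8),(262.8,54.8),(379.6,54.8)]:
    u=cv2.undistortPoints(np.array([[p]],float),K,Dd)[0,0];d=Rt@[u[0],u[1],1];o=T[:3,3];print(o+d*(-.004-o[1])/d[1])
E
python3 -m inch '{"travel":[[0,-0.01,0],[-0.02,-0.01,0],[-0.035,-0.01,0],[-0.036,-0.01,0],[-0.036,0,0],[-0.036,0,0],[-0.036,0,0],[-0.036,0,-0.01],[-0.036,0,-0.01],[-0.036,0,-0.015],[-0.036,0,-0.015],[-0.036,0,-0.015]],"twist":[0.0855,0.0855,0,0,0,0,0,0,0,0,0,0],"claw":[0.25,0.25,0.25,0.25,0.25,0.25,0.25,0.25,0.25,0.25,0.25,0.25]}'
```

```text
plate (array([0.447 , 0.6382, 0.0668]), [0.005278101265786512, 0.005278101265786167]) [0.4408 0.6368 0.07  ]
[-0.0272 -0.004   0.0841]
[ 0.0294 -0.004   0.0841]
[-0.0262 -0.004   0.1014]
[ 0.0285 -0.004   0.1014]
time_s: 7.23
ee_pos: [0.4252, 0.3583, 0.158]
tcp_rot: [[-0.0, -0.002, 1.0], [-1.0, -0.002, -0.0], [0.002, -1.0, -0.002]]
ft_force: [0.6, -0.3, -1.2]
width: 0.627
```

```bash
python3 -m inch '{"travel":[[-0.02,0,-0.02],[-0.02,0,-0.02],[-0.015,0,-0.02],[-0.008,0,-0.015],[0,0,0],[0,0,0],[0,0,0]],"twist":[0,0,0,0,0,0,0],"claw":[0.25,0.25,0.25,0.25,0.25,0.25,0.25]}'
python3 - <<'E'
from h import *
np.set_printoptions(precision=4,suppress=True)
C=cam("wrist");im=grab_frame("wrist");cv2.imwrite("pics/w4.png",im)
print(get_obs()["ee_pos"])
for n in ("wrist","scene","side"):
    if n!="wrist": grab_frame(n);C=cam(n)
    for q in ("cup",):
      for m in silhouettes(q,n):
        ys,xs=np.nonzero(m["region"]); print(n,round(m["conf"],2),np.round(m["bbox"]),onz(C,m["bbox"][:2],.042))
E
```

```text
time_s: 7.82
ee_pos: [0.3522, 0.4194, 0.1587]
tcp_rot: [[-0.001, -0.0, 1.0], [-1.0, -0.002, -0.001], [0.002, -1.0, -0.0]]
ft_force: [0.5, -0.1, -1.5]
width: 0.629
[0.3528 0.4191 0.1588]
wrist 0.95 [318.   8.  42.  16.] [0.5178 0.4204 0.042 ]
scene 0.85 [434. 169.  19.  20.] [0.6886 0.4299 0.042 ]
scene 0.66 [394. 141.  13.  23.] [0.5371 0.4152 0.042 ]
scene 0.62 [432. 129.  17.  19.] [0.5684 0.549  0.042 ]
scene 0.56 [447. 151.  20.  18.] [0.6619 0.5194 0.042 ]
side 0.86 [206. 268.  19.  28.] [0.6663 0.4553 0.042 ]
side 0.78 [194. 291.  22.  30.] [0.6393 0.5307 0.042 ]
side 0.59 [210. 315.  21.  22.] [0.5577 0.5658 0.042 ]
side 0.18 [318. 270. 101.  56.] [0.4195 0.3207 0.042 ]
```

View pics/w4.png

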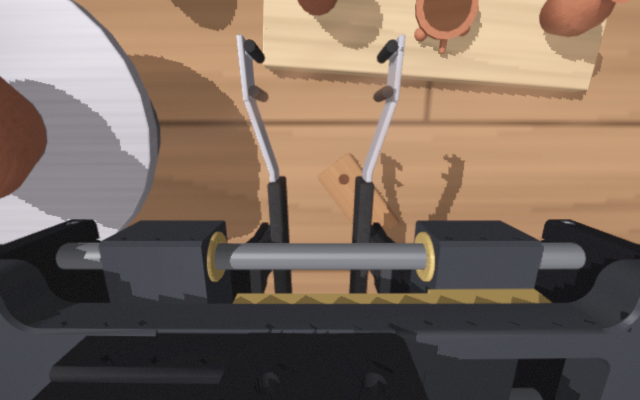

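Wrist view: the open jaws are at (243..402, 40..95), the cup is just entering at the top at about (318,8), and the turtle is at (447,8). The jaws are laterally in line to within 2–3 mm. I go a little further forward while still high, to measure the cup from two wrist places.

```bash
python3 -m inch '{"travel":[[-0.002,0,0.015],[0,0,0.025],[0,0,0.02],[0,0,0.01],[0,0,0],[0,0,0],[0,0,0]],"twist":[0,0,0,0,0,0,0],"claw":[0.25,0.25,0.25,0.25,0.25,0.25,0.25]}'
cat > m.py <<'E'
from h import *
np.set_printoptions(precision=4,suppress=True)
def shot():
    C=cam("wrist");im=grab_frame("wrist");o=get_obs();print(o["ee_pos"],o["width"])
    r=[m for m in silhouettes("cup","wrist") if m["conf"]>.5]
    for m in r:
        ys,xs=np.nonzero(m["region"]);print(round(m["conf"],2),np.round(m["bbox"],1),xs.min(),xs.max(),ys.min(),ys.max())
        for z in (.018,.042,.066): print(z,onz(C,m["bbox"][:2],z))
    return im
E
python3 -c "
from m import *
im=shot();cv2.imwrite('pics/w5.png',im)"
python3 -m inch '{"travel":[[0,0,0.01],[0,0,0.01],[0,0,0],[0,0,0],[0,0,0]],"twist":[0,0,0,0,0],"claw":[0.25,0.25,0.25,0.25,0.25]}'
python3 -c "
from m import *
im=shot();cv2.imwrite('pics/w6.png',cv2.resize(im[0:200,180:480],None,fx=2.6,fy=2.6))"
```

```text
time_s: 8.7
ee_pos: [0.4201, 0.4224, 0.1593]
tcp_rot: [[0.001, -0.001, 1.0], [-1.0, -0.0, 0.001], [0.0, -1.0, -0.001]]
ft_force: [-0.3, 0.1, -1.6]
width: 0.628
[0.42   0.4226 0.1594] 0.6277802667404314
0.91 [323.9  59.6  59.5  68.7] 292 351 27 93
0.018 [0.5512 0.4185 0.018 ]
0.042 [0.546  0.4188 0.042 ]
0.066 [0.5407 0.4191 0.066 ]
0.65 [166.2  42.8  73.3  69.5] 130 202 7 74
0.018 [0.566 0.567 0.018]
0.042 [0.5595 0.5549 0.042 ]
0.066 [0.5531 0.5427 0.066 ]
time_s: 9.22
ee_pos: [0.4417, 0.4222, 0.1594]
tcp_rot: [[-0.001, -0.0, 1.0], [-1.0, -0.0, -0.001], [0.0, -1.0, -0.0]]
ft_force: [-0.5, -0.4, -2.0]
width: 0.627
[0.4414 0.4223 0.1594] 0.6293983047533096
0.79 [321.4  88.2  57.1  60.4] 292 350 59 120
0.018 [0.5474 0.4204 0.018 ]
0.042 [0.5443 0.4205 0.042 ]
0.066 [0.5412 0.4206 0.066 ]
0.65 [166.8  68.3  74.3  61.2] 132 204 37 96
0.018 [0.5659 0.569  0.018 ]
0.042 [0.5612 0.5567 0.042 ]
0.066 [0.5565 0.5443 0.066 ]
```

View pics/w6.png

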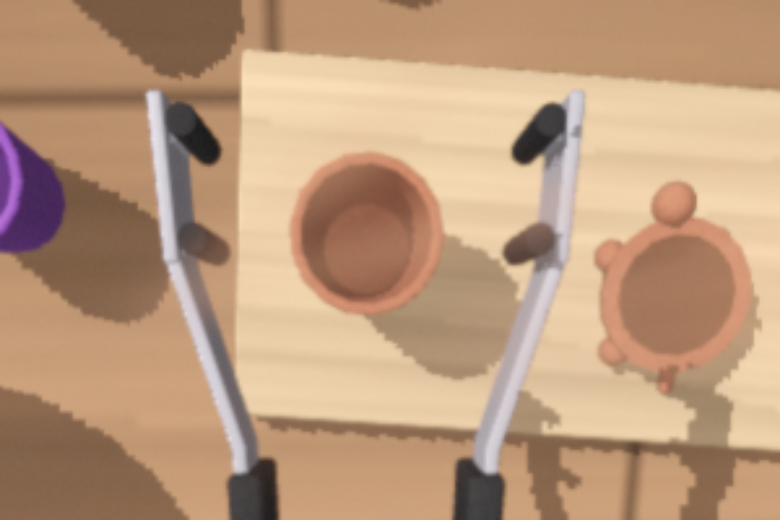

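The clean view shows the cup rim at crop (366,233), midway between the prongs at (195,238) and (540,240), with the turtle well clear at (675,290). The cup is at about (0.540, 0.421), so I back off, lower, and slide in at mid-height.

```bash
python3 -m inch '{"travel":[[0,0,-0.02],[0,0,-0.025],[0,0,-0.025],[0,0.01,-0.015],[0,0.03,0],[0,0.03,0],[0,0.022,0],[0,0.012,0],[0,0.004,0],[0,0,0],[0,0,0],[0,0,0]],"twist":[0,0,0,0,0,0,0,0,0,0,0,0],"claw":[0.25,0.25,0.25,0.25,0.25,0.25,0.25,0.25,0.25,0.25,0.25,0.25]}'
```

```text
time_s: 10.32
ee_pos: [0.3575, 0.4233, 0.053]
tcp_rot: [[-0.0, 0.002, 1.0], [-1.0, 0.002, -0.0], [-0.002, -1.0, 0.002]]
ft_force: [0.2, -0.1, -1.1]
width: 0.626
```

```bash
python3 -m inch '{"travel":[[0,0,0.005],[0,0,0.01],[0,0,0.01],[0,0,0.01],[0,0,0.01],[0,0,0.005],[0,0,0],[0,0,0]],"twist":[0,0,0,0,0,0,0,0],"claw":[0.25,0.25,0.25,0.25,0.25,0.25,0.25,0.25]}'; python3 -c "
from m import *
im=shot();cv2.imwrite('pics/w7.png',cv2.resize(im[0:200,180:480],None,fx=2.6,fy=2.6))"
```

```text
time_s: 10.98
ee_pos: [0.4068, 0.422, 0.0513]
tcp_rot: [[-0.001, -0.0, 1.0], [-1.0, -0.0, -0.001], [0.0, -1.0, -0.0]]
ft_force: [0.5, -0.4, -0.6]
width: 0.628
[0.4063 0.4222 0.0513] 0.6265419244671065
0.86 [321.4  23.6  96.2  47.3] 271 368 0 47
0.018 [0.5335 0.4207 0.018 ]
0.042 [0.5257 0.4208 0.042 ]
0.066 [0.5178 0.4209 0.066 ]
0.56 [82.6 11.9 88.8 23.9] 38 126 0 20
0.018 [0.5405 0.5583 0.018 ]
0.042 [0.5317 0.54   0.042 ]
0.066 [0.5229 0.5216 0.066 ]
```

View pics/w7.png

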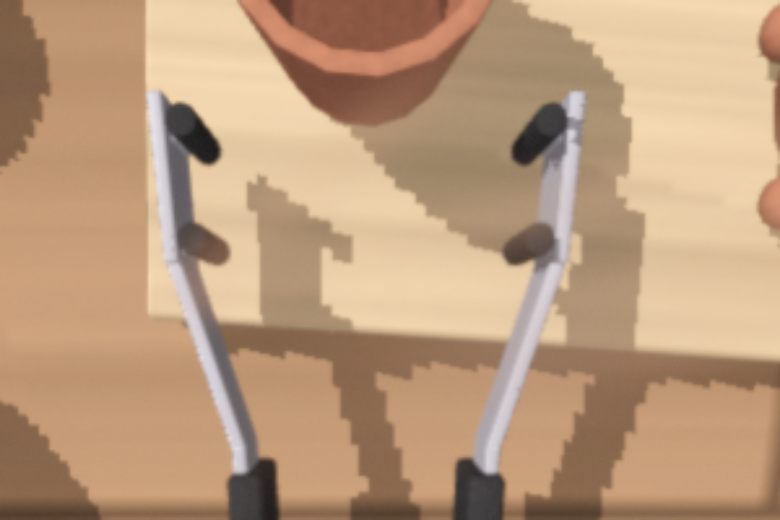

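The cup (centre column 366) lies exactly between the prongs (185/550), and the gap is free. I advance the last 40 mm.

```bash
python3 -m inch '{"travel":[[0,0,0.005],[0,0,0.008],[0,0,0.008],[0,0,0.008],[0,0,0.007],[0,0,0.005],[0,0,0],[0,0,0]],"twist":[0,0,0,0,0,0,0,0],"claw":[0.25,0.25,0.25,0.25,0.25,0.25,0.25,0.25]}'; python3 -c "
from m import *
im=shot();cv2.imwrite('pics/w8.png',cv2.resize(im[0:200,180:480],None,fx=2.6,fy=2.6))"
```

```text
time_s: 11.75
ee_pos: [0.4479, 0.4221, 0.0514]
tcp_rot: [[-0.001, -0.0, 1.0], [-1.0, -0.0, -0.001], [0.0, -1.0, -0.0]]
ft_force: [0.1, 0.4, -1.8]
width: 0.625
[0.4474 0.4222 0.0514] 0.623553944447071
0.94 [ 69.8  45.2 137.5  89.4] 0 138 0 88
0.018 [0.5642 0.5697 0.018 ]
0.042 [0.5578 0.5499 0.042 ]
0.066 [0.5513 0.53   0.066 ]
0.59 [321.   68.2 110.7 121.6] 266 375 11 128
0.018 [0.5508 0.421  0.018 ]
0.042 [0.5461 0.421  0.042 ]
0.066 [0.5415 0.4211 0.066 ]
```

View pics/w8.png

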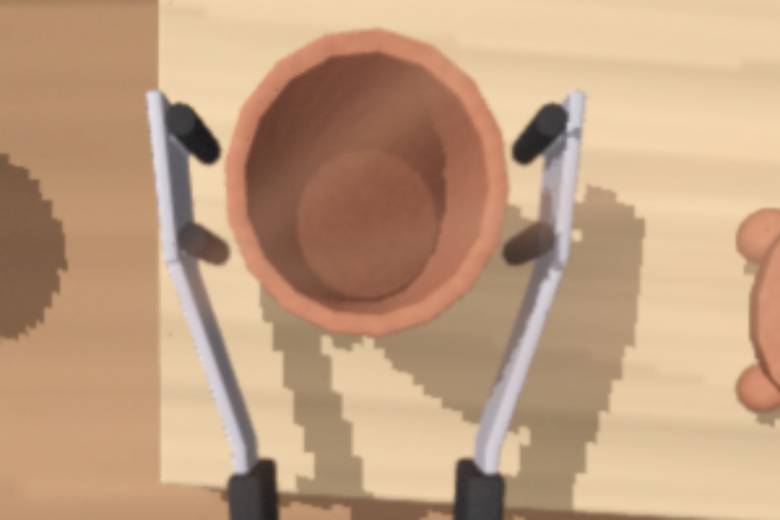

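The rim sits between both prong pairs, centred at about (367,182), and nothing has been touched. Now I close gently, then lift.

```bash
python3 -m inch '{"travel":[[0,0,0],[0,0,0],[0,0,0],[0,0,0],[0,0,0],[0,0,0],[0,0,0],[0,0,0],[0,0,0],[0,0,0],[0,0,0],[0,0,0]],"twist":[0,0,0,0,0,0,0,0,0,0,0,0],"claw":[0.2,0.15,0.1,0.05,0,-0.1,-0.2,-0.4,-0.7,-1,-1,-1]}'; python3 -c "
from m import *
im=shot();cv2.imwrite('pics/w9.png',cv2.resize(im[0:200,180:480],None,fx=2.6,fy=2.6))"
```

```text
time_s: 12.85
ee_pos: [0.4477, 0.4222, 0.0515]
tcp_rot: [[-0.0, 0.0, 1.0], [-1.0, -0.0, -0.0], [0.0, -1.0, 0.0]]
ft_force: [-0.4, 0.2, -0.6]
width: 0.535
[0.4476 0.4223 0.0515] 0.5351403417397055
0.98 [322.   69.6 110.7 119. ] 267 375 10 127
0.018 [0.5498 0.4206 0.018 ]
0.042 [0.5452 0.4208 0.042 ]
0.066 [0.5407 0.4209 0.066 ]
0.65 [ 69.5  44.9 139.   89.7] 0 139 0 88
0.018 [0.5641 0.5703 0.018 ]
0.042 [0.5576 0.5504 0.042 ]
0.066 [0.5512 0.5305 0.066 ]
```

View pics/w9.png

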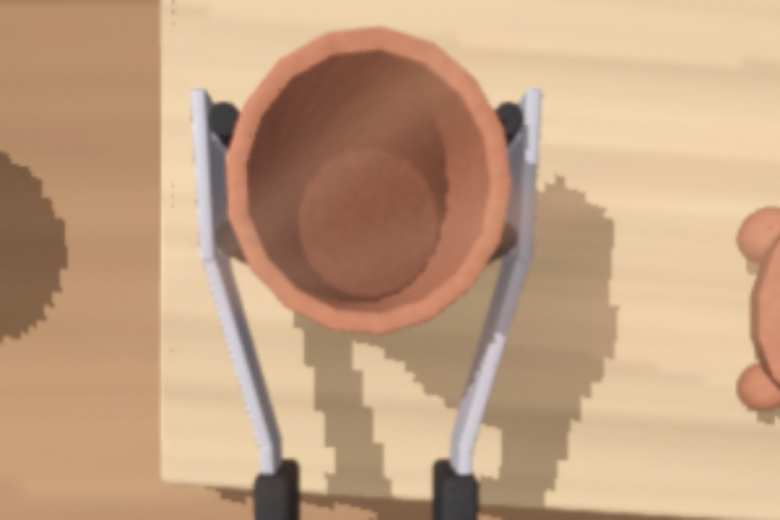

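Both prong pairs now hug the cup, at an opening of 46.5 mm as expected. I lift.

```bash
python3 -m inch '{"travel":[[0,-0.003,0],[0,-0.007,0],[0,-0.012,0],[0,-0.018,0],[0,-0.02,0],[0,-0.02,0],[0,-0.02,0],[0,-0.015,0],[0,-0.01,0],[0,-0.005,0],[0,0,0],[0,0,0]],"twist":[0,0,0,0,0,0,0,0,0,0,0,0],"claw":[-1,-1,-1,-1,-1,-1,-1,-1,-1,-1,-1,-1]}'
python3 - <<'E'
from m import *
shot()
S,D=cam("scene"),cam("side")
for n,C in (("scene",S),("side",D)):
    cv2.imwrite(f"pics/{n}L.png",grab_frame(n))
    print(n,[(np.round(m["at"]).tolist(),round(m["conf"],2),onz(C,m["at"],.07)) for m in mark_of("basin_rim",n)])
    for m in silhouettes("basin",n)[:1]: 
        c,_=cv2.findContours(m["region"].astype(np.uint8),cv2.RETR_EXTERNAL,cv2.CHAIN_APPROX_NONE); c=max(c,key=len)[:,0]
        # fit circle r=.112 at z=.07 to upper half of outline (rim)
        P=np.array([onz(C,p,.07) for p in c if p[1]<m["bbox"][1]-0.0*m["bbox"][3]])
        from scipy.optimize import least_squares
        r=least_squares(lambda v:np.hypot(P[:,0]-v[0],P[:,1]-v[1])-.112,[.53,-.285],loss="soft_l1",f_scale=.003); print(n,"rim fit",r.x,np.abs(r.fun).mean())
    print("cups",[(np.round(m["bbox"]),round(m["conf"],2),onz(C,m["bbox"][:2],.17)) for m in silhouettes("cup",n)])
E
```

```text
time_s: 13.95
ee_pos: [0.4474, 0.422, 0.1812]
tcp_rot: [[-0.0, -0.0, 1.0], [-1.0, -0.001, -0.0], [0.001, -1.0, -0.0]]
ft_force: [0.4, -0.5, -1.6]
width: 0.535
[0.4472 0.4217 0.1806] 0.5334301430356899
0.93 [321.6  68.7 111.9 121.6] 267 376 10 125
0.018 [0.5749 0.4199 0.018 ]
0.042 [0.5703 0.42   0.042 ]
0.066 [0.5656 0.4201 0.066 ]
0.62 [178.7  79.3  59.8  56.1] 148 212 51 106
0.018 [0.565  0.5688 0.018 ]
0.042 [0.5612 0.5574 0.042 ]
0.066 [0.5573 0.5459 0.066 ]
0.56 [216.5   6.4  40.   11.4] 196 233 0 11
0.018 [0.6319 0.5234 0.018 ]
0.042 [0.6229 0.5155 0.042 ]
0.066 [0.6139 0.5076 0.066 ]
scene [([188.0, 254.0], 0.66, array([ 0.5324, -0.2857,  0.07  ]))]
scene rim fit [ 0.5307 -0.2878] 0.0008762885444399483
cups [(array([434., 166.,  16.,  22.]), 0.75, array([0.741 , 0.3346, 0.17  ])), (array([446., 150.,  17.,  17.]), 0.74, array([0.7225, 0.4016, 0.17  ])), (array([432., 130.,  18.,  19.]), 0.68, array([0.6467, 0.4283, 0.17  ])), (array([403., 110.,  19.,  27.]), 0.64, array([0.5399, 0.4199, 0.17  ]))]
side [([387.0, 140.0], 0.72, array([ 0.5228, -0.2903,  0.07  ])), ([284.0, 265.0], 0.71, array([0.487 , 0.3715, 0.07  ]))]
side rim fit [ 0.529  -0.2833] 0.002829814208740768
cups [(array([191., 292.,  22.,  24.]), 0.86, array([0.5437, 0.6125, 0.17  ])), (array([208., 267.,  15.,  28.]), 0.78, array([0.5617, 0.5395, 0.17  ])), (array([212., 312.,  27.,  21.]), 0.66, array([0.4715, 0.6323, 0.17  ])), (array([248., 227.,  18.,  10.]), 0.5, array([0.5682, 0.3921, 0.17  ]))]
```

The cup rose with the tongs: its position in the wrist image is unchanged, and the scene camera puts it at about (0.540, 0.420) at height 0.17. The basin's rim centre fits at about (0.530, -0.286). I carry the cup there.

```bash
python3 -m inch '{"travel":[[0.005,0,0],[0.012,0,0.005],[0.02,0,0.007],[0.028,0,0.008],[0.032,0,0.008],[0.032,0,0.007],[0.032,0,0.005],[0.032,0,0],[0.032,0,0],[0.032,0,0],[0.032,0,0],[0.032,0,0]],"twist":[0,0,0,0,0,0,0,0,0,0,0,0],"claw":[-1,-1,-1,-1,-1,-1,-1,-1,-1,-1,-1,-1]}'
python3 -m inch '{"travel":[[0.032,0,0],[0.032,0,0],[0.032,0,0],[0.032,0,-0.005],[0.032,0,-0.007],[0.032,0,-0.008],[0.032,0,-0.008],[0.03,0,-0.007],[0.025,0,-0.005],[0.018,0,0],[0.01,0,0],[0,0,0]],"twist":[0,0,0,0,0,0,0,0,0,0,0,0],"claw":[-1,-1,-1,-1,-1,-1,-1,-1,-1,-1,-1,-1]}'
```

```text
time_s: 15.45
ee_pos: [0.4872, 0.0983, 0.1818]
tcp_rot: [[-0.001, 0.0, 1.0], [-1.0, -0.001, -0.001], [0.001, -1.0, 0.0]]
ft_force: [1.4, 0.4, -1.7]
width: 0.531
time_s: 16.45
ee_pos: [0.4467, -0.2087, 0.1818]
tcp_rot: [[-0.005, 0.0, 1.0], [-1.0, -0.001, -0.005], [0.001, -1.0, 0.0]]
ft_force: [0.3, 0.4, -1.7]
width: 0.53
```

```bash
python3 -m inch '{"travel":[[0.008,0,0],[0.015,0,-0.003],[0.018,0.004,-0.004],[0.017,0.006,-0.003],[0.012,0.006,0],[0.006,0.006,0],[0,0.004,0],[0,0,0],[0,0,0],[0,0,0],[0,0,0],[0,0,0]],"twist":[0,0,0,0,0,0,0,0,0,0,0,0],"claw":[-1,-1,-1,-1,-1,-1,-1,-1,-1,-1,-1,-1]}'
python3 - <<'E'
from m import *
im=shot()
S,D=cam("scene"),cam("side");a=grab_frame("scene");b=grab_frame("side")
c=[]
for n,C in (("scene",S),("side",D)):
    print(n,proj(C,(.53,-.286,.1215)))
    for m in silhouettes("cup",n):
        print(np.round(m["bbox"]),round(m["conf"],2),onz(C,m["bbox"][:2],.145))
    for q in("vase","turtle"): print(q,[(np.round(m["at"]),round(m["conf"],2)) for m in mark_of(q,n)][:2])
cv2.imwrite("pics/fin.png",np.hstack([cv2.resize(a[140:340,110:300],(380,400)),cv2.resize(b[60:260,290:480],(380,400))]))
E
```

```text
time_s: 17.45
ee_pos: [0.4379, -0.2812, 0.1559]
tcp_rot: [[0.001, 0.001, 1.0], [-1.0, -0.0, 0.001], [0.0, -1.0, 0.001]]
ft_force: [0.1, 0.2, -1.5]
width: 0.53
[ 0.4378 -0.2814  0.1559] 0.5331965169046565
0.79 [322.1  68.2 110.9 118.5] 267 376 10 126
0.018 [ 0.5611 -0.2835  0.018 ]
0.042 [ 0.5565 -0.2833  0.042 ]
0.066 [ 0.5518 -0.2832  0.066 ]
scene [183.1875 242.7801]
[433. 168.  21.  21.] 0.81 [0.7332 0.349  0.145 ]
[429. 128.  14.  17.] 0.8 [0.6226 0.4494 0.145 ]
[181. 235.  28.  27.] 0.7 [ 0.5241 -0.2831  0.145 ]
[446. 152.  20.  18.] 0.66 [0.7137 0.4178 0.145 ]
[180. 217.  34.  43.] 0.35 [ 0.4749 -0.2611  0.145 ]
vase [(array([335., 173.]), 0.52)]
turtle [(array([365., 154.]), 0.63), (array([366., 166.]), 0.53)]
side [385.1113 126.6978]
[208. 268.  22.  28.] 0.88 [0.5801 0.5243 0.145 ]
[191. 293.  19.  26.] 0.87 [0.5612 0.6001 0.145 ]
[213. 313.  21.  24.] 0.84 [0.4858 0.6187 0.145 ]
vase [(array([308., 234.]), 0.65), (array([410., 130.]), 0.3)]
turtle [(array([286., 258.]), 0.8), (array([409., 129.]), 0.29)]
```

View pics/fin.png

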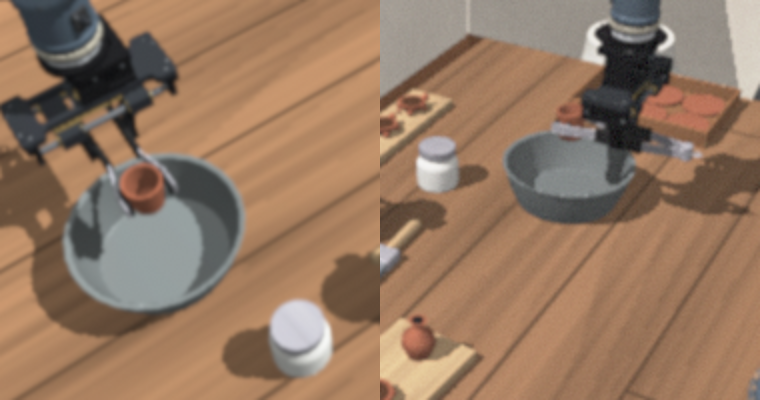

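The cup is upright in the jaws over the basin and its position in the wrist image has not changed, so it has not slipped. From the hand pose it is at (0.531, -0.282), about 4 mm off centre, with the foot about 52 mm above the rim. The arm is at rest.

```bash
python3 -c "
from plant import *
o=get_obs();print(max(map(abs,o['joint_velocities'])),o['width'],o['time_s']);print(hand_in())"
```

```text
0.0023320082337566577 0.5313543082198349 17.95
the job is handed in; nothing more can be done
None
```

The job is handed in at 18.0 s, with the cup held upright in the tongs over the basin. I picked up the tongs by their grips, slid the part-open jaws round the terracotta cup at mid-height, closed them, and carried it across.

**Last checks**
- **Place:** the hand pose puts the cup about 4 mm from the basin's middle, with its foot about 52 mm above the rim. The scene camera gave a cup position within about 7 mm of that.
- **Hold:** the opening was steady at about 46 mm and the cup had not shifted in the wrist view since I closed the jaws. The arm was at rest.
- **Other things:** the vase and turtle marks were within about 4 px of where they started. I checked the other things only by eye in the pictures; nothing looked moved.

**Failed or disagreed**
- One early wrist measurement of the tongs was about 1 cm off because the arm was still settling. I discarded it and measured again.
- The side camera did not find the held cup in the last check.
- Contact forces at the jaws cannot be read directly, so I inferred them from the opening and the pictures.

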